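# Hang the pen tray on the spring-latched hanger

## Robot

A 6-joint arm with a two-finger parallel gripper is mounted at the origin on a cart in front of the work surface, level with it; the furniture and walls round the work are solid. World frame = base frame: x ahead of the robot, y to its left, z up, the work surface at z = 0. Lengths are in m, angles in degrees, forces in N, time in s.
With the tool pointing down it reaches from about 0.4 to 0.825 m from the base axis. Payload 7 kg.
Tool frame: the origin (TCP) lies midway between the tips of the shut fingers; the grasp point (between the pads) lies 19 mm behind it (r.grip_point_offset is the z of the grasp point in the tool frame, in m); z points along the fingers, y is the line along which they close (so a half turn about z gives the same grasp; the last joint's range is limited). The gripper opens to 88 mm and grips with 3 to 60 N. Pads are 19 mm wide; open, the fingers measure 130 mm over their backs; the gripper's body (78 mm by 193 mm) begins 47 mm behind the grasp point.
Start: joints at [-49.154, 20.546, 0.682, 0, -70.136, -16.507], TCP at [0.278, -0.615, 0.227] pointing down, gripper open.
Joint ranges: [-176.03, 176.03], [-82.01, 121.73], [-58.28, 71.71], [-173.87, 95.51], [-174.79, -0.11], [-173.66, 173.66]. Speed limits (degrees/s): [136.94, 136.94, 172.46, 180, 180, 180].

## Interface

Orientations are given as [roll, pitch, yaw] about the fixed x, y, z axes, in that order (R = Rz(yaw) Ry(pitch) Rx(roll)).
In Python, from plant import r, viewer, recognise, outline_of, pinpoint gives the robot as it stands.
- The arm moves only by the tool move_arm, never from a script. Its argument "targets" is a list of rows, each a list of 2 entries, a list of its own where there are three numbers: the shift along the tool's x, y, z in cm, then the turn, a rotation vector about the tool's x, y, z in rad. A call has 1 to 5 rows; each row is the pose to reach, as a shift and turn from the pose commanded when the call began, along the tool's axes at that moment; what a row does not reach only later rows make up. A row lasts 1/8 s, in which the tool goes at most 62.5 mm and 10.7 degrees, less where a joint would pass 70% of its speed; a pose out of reach is approached as far as the arm can. A call with a gripper value outside its range is refused whole. "jaw" is the finger opening in cm, from 0 to 8.76, set as the call begins (left out, the last holds). The fingers move at their own pace and stop on an object; "squeeze" is the grip in N (left out, the last holds). Time passes only in rows, so rows that repeat a pose let the fingers close. It gives the time, the measured TCP pose, the force, the opening and the grip force at its end, in the units of the state.
- r.get_state(): the state, without advancing time (a new reading comes with each control period).
- viewer.capture(name): name is "side" or "top" or "wrist"; returns a dict with "image" (400x640x3 uint8, blue, green, red), "intrinsics" (3x3 intrinsics, pixels), "D" ([k1, k2, p1, p2, k3] as OpenCV has them; the pictures are not rectified), "camera_from_world" (4x4, takes a point from world to camera coordinates). Camera axes: x right, y up, looking along -z (the intrinsics and any distortion apply to the point x, -y, -z); pixel columns grow to the right and rows downward; lengths in m; the calibration is good to about 2 mm. A picture is of the moment at which its call begins. There is no depth.
- r.close_job(): hands the job in; it is judged then, once.
Trained networks look in the newest picture that a camera, given by its name, has taken for a name from the list of things; names that differ only in an ending like _2 or _b are one class to them, and where a whole thing is asked for, a point or a joint stands for the part that bears it (a point fixed in the world has none). Each returns a list of dicts, best first, with "score" (0 to 1); they miss things now and then, are a little off and sometimes report something else, mostly with a low value. They report only what shows in the picture. A call takes as long as a camera call.
- recognise(label, camera): "box" ([left, top, right, bottom] in pixels, round what is visible of it).
- outline_of(label, camera): "mask" (400x640 bool, what is visible of it) and "box" ([left, top, right, bottom] in pixels, round what is visible of it).
- pinpoint(label, camera): "location" ([row, column] in pixels: a listed point, or the origin of a listed thing).
The state is a dict: "time_s": time; "joints": joint angles; "qd": joint speeds; "joint_torque": joint torques, N m; "tcp_pos": TCP position; "eef_rot": TCP orientation; "contact_force": force on the tool from outside, world axes, zero at the start; "moment": the same for the moment, N m; "gripper_width": finger opening in m; "gripper_force": force on a finger pad.
Only numpy, scipy, OpenCV 4.12 (cv2) and the standard library are available. Lean on these libraries where they do the work, as an engineer would, in place of code of your own. Each camera call takes 0.05 s, during which the arm holds its last target. There are 200 camera calls.

## Task

Hang the blue pen tray from the swinging hanger of the desk stand: bring its wire bail over the hook's tip from the open front side and press it down past the red spring bolt until it lies in the bottom of the hook and the bolt has snapped out above it. While you still hold the tray, tug it downward with a steady 6 N or so for two seconds to be sure that it has caught (never press or pull on the hanger with more than 15 N), then let go so that it hangs level and still. Leave the three loose specimen cups where they stand.

Things in the scene. Friction and masses are not known exactly. Their poses are not given: they have to be found in the camera images.
- stand: Dark steel desk stand, fixed. Origin: centre of the underside of its round foot (116 mm across, 16 mm high). A post 12 mm thick rises to 345 mm; there a level arm of like thickness reaches 128 mm along the stand's -x axis (its front, roughly towards the robot). The hanger swings under the arm, freely along the stand's x, on a pin 115 mm in front of the post.
- hook_seat (a point): Nominal seat: the bail wire's centre when seated in the hook's bottom, 130 mm under the pin, 215 mm above the desk; axes as the stand's while the hanger (yellow block 22 mm wide, 6 mm wire hook below) hangs plumb. This point is fixed to the yellow block; the hook is screwed in by hand on a stiff shank and truly sits up to 6 mm higher or lower, so find its rigid bottom by feel.
- hook_entry (a point): Point 3 mm in front (-x) of hook_seat, 52 mm above it: here the wire may come level from the front (-x) and then be pressed straight down. At nominal height, above hook_seat: top of the hook's tip 38 mm (17 mm to the front), bolt met at about 33 mm, passed at about 23 mm (it snaps out above the wire), then free drop to the seat; the hook's top is at 69 mm. Add the hidden +-6 mm.
- bolt (a joint): Red spring bolt, like a door latch: it slides along the stand's x through the hook's back (+x) wire and bars the 22 mm throat, its nose sloping down to 1 mm from the tip (-x side), 28 mm above the seat. 0 = out (shut), grows to 0.014 m as the wire pushes it back; it springs out by itself. Passing it takes 2 to 7 N downward, more than the tray's weight. The bolt is slippery.
- tray_bail (a point): Centre of the level top of the pen tray's bail, an inverted U of 6 mm round steel wire: 115 mm above the tray's underside, over its middle. The level top is 14 mm long (along the tray's y); from its ends the wire slopes down to uprights at y = -30 and +30 mm. Axes as the tray's, z up.
- tray_left (a point): Place to grasp the tray near its +y end, across its width of 44 mm (fingers closing along the tray's x): 90 mm from the middle, 24 mm above the underside, 91 mm below the bail wire's centre. Held here, a gripper pointing down passes beside the hanger. Grip firmly (60 N or more): the hook acts 90 mm to the side.
- tray_right (a point): The same near the tray's -y end.
- tray: The blue pen tray, loose, standing flat on the desk: open box 44 mm (x) by 230 mm (y), 36 mm high, walls 3 mm, 105 to 160 g. Origin: centre of its underside. Either end may be on either side when it hangs.
- cup_a: Loose specimen cup with white lid (58 mm wide, 65 mm high), to be left alone; origin: centre of its underside.
- cup_b: Loose specimen cup with white lid (58 mm wide, 65 mm high), to be left alone; origin: centre of its underside.
- cup_c: Loose specimen cup with white lid (58 mm wide, 65 mm high), to be left alone; origin: centre of its underside.

How it is judged:
By the outcome, as a careful person would: the job done as asked, in the order asked, and still so for the second after the job is handed in, with the robot touching nothing.
It also fails if it takes over 58 s, if anything falls off the work surface, if the arm or the gripper's body presses on something with over 40 N, if the wrist force passes 120 N, or if a joint passes its speed limit or range.

## Working session

There is one attempt and no reset: what is moved stays moved. The work goes in short steps, Python scripts to look and compute and a tool call to move; the robot and the scene stay as the last step left them, time stands still between calls to the robot, and variables do not carry over. Pictures are saved under pics/ and viewed, at most 13 in all, crops included, and the job is handed in when it is done.

Besides the shell and the picture viewer there is one more tool, called as a command line: name --argument value ..., lists and objects as JSON in quotes. move_arm: Moves the arm, as the interface text tells. Its arguments: {"type":"object","properties":{"targets":{"type":"array","items":{"type":"array"}},"jaw":{"type":"number"},"squeeze":{"type":"number"}},"required":["targets"]}

```bash
mkdir -p pics; ls; cat > h.py <<'E'
import numpy as np, cv2
from plant import r, viewer, recognise, outline_of, pinpoint
from scipy.spatial.transform import Rotation as Rn
def ray(c,row,col):
    T=np.array(c["camera_from_world"]);K=np.array(c["intrinsics"]);D=np.array(c["D"],float)
    u=cv2.undistortPoints(np.array([[[col,row]]],float),K,D)[0,0]
    d=np.array([u[0],-u[1],-1.]);R=T[:3,:3]
    return -R.T@T[:3,3], R.T@d
def atz(c,row,col,z):
    o,d=ray(c,row,col); return o+d*(z-o[2])/d[2]
def tri(rs):
    A=np.zeros((3,3));b=np.zeros(3)
    for o,d in rs:
        d=d/np.linalg.norm(d);P=np.eye(3)-np.outer(d,d);A+=P;b+=P@o
    x=np.linalg.solve(A,b)
    return x,[np.linalg.norm((np.eye(3)-np.outer(d,d)/(d@d))@(x-o)) for o,d in rs]
def proj(c,p):
    T=np.array(c["camera_from_world"]);q=T[:3,:3]@np.array(p)+T[:3,3]
    return cv2.projectPoints(np.array([[q[0],-q[1],-q[2]]]),np.zeros(3),np.zeros(3),np.array(c["intrinsics"]),np.array(c["D"],float))[0][0,0]
E
cat > m.py <<'E'
from h import *
C={}
for n in("side","top"):
    C[n]=viewer.capture(n);cv2.imwrite(f"pics/{n}0.png",C[n]["image"])
    o,_=ray(C[n],200,320);print(n,o.round(3))
P={}
for l,z in dict(stand=0,hook_seat=.215,hook_entry=.267,bolt=.243,tray_bail=.115,tray_left=.024,tray_right=.024,tray=0,cup_a=0).items():
    for n in C:
        for k in pinpoint(l,n)[:(3 if l=='cup_a' else 2)]:
            print(l,n,round(k["score"],2),np.round(k["location"],1),atz(C[n],*k["location"],z).round(4))
            P.setdefault((l,n),k["location"])
    if (l,"side") in P and (l,"top") in P and l!="cup_a":
        x,e=tri([ray(C[n],*P[l,n]) for n in C]);print("  tri",x.round(4),np.round(e,4))
s=r.get_state();print(s)
E
python3 m.py; python3 -c "
import cv2,numpy as np
a=cv2.imread('pics/side0.png');cv2.imwrite('pics/a.png',a);"
```

```text
pics
side [0.598 0.922 0.962]
top [0.402 0.004 1.565]
stand side 0.81 [294.3 264.1] [0.717  0.1572 0.    ]
stand top 0.61 [151.5 258.4] [0.7188 0.1737 0.    ]
  tri [0.7149 0.1717 0.0183] [0.0002 0.0002]
hook_seat side 0.61 [225.9 312.1] [0.5952 0.1558 0.215 ]
hook_seat top 0.61 [180.8 254.8] [0.5909 0.1584 0.215 ]
  tri [0.593  0.158  0.2166] [0.0023 0.0023]
hook_entry side 0.8 [206.5 313.8] [0.5897 0.1535 0.267 ]
hook_entry top 0.66 [177.8 253. ] [0.5917 0.1576 0.267 ]
hook_entry top 0.44 [161.9 223.1] [0.6344 0.2404 0.267 ]
  tri [0.5905 0.1572 0.2705] [0.0007 0.0007]Traceback (most recent call last):
  File "m.py", line 9, in <module>
    for k in pinpoint(l,n)[:(3 if l=='cup_a' else 2)]:
             ~~~~~~~~^^^^^
ValueError: it knows: cup, hook_entry, hook_seat, stand, tray, tray_bail, tray_left, tray_right
```

View pics/side0.png

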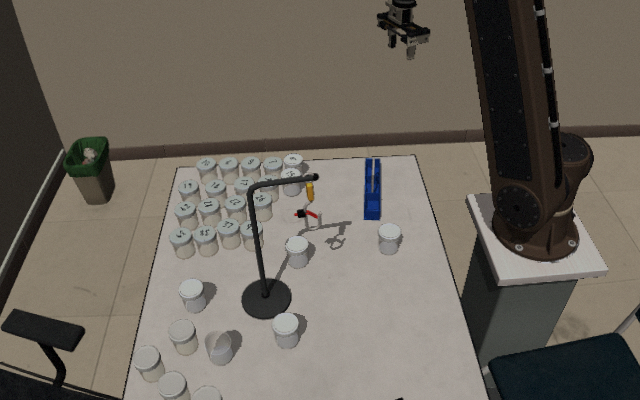

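View pics/top0.png

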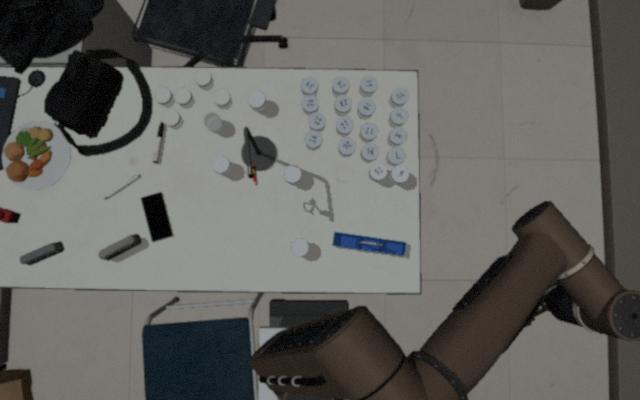

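Side view: stand foot at (265,298), hanger and red bolt near (310,195)/(305,214), tray at (373,190). The cups around the work are at (298,252), (388,238) and (286,330). In the top view the tray is at (370,243), the stand at (259,152) and the cups at (292,174), (300,247) and (221,164).

```bash
sed -i 's/bolt=.243,//; s/cup_a=0/cup=.0/; s/3 if l==.cup_a./40 if l=="cup"/; s/l!="cup_a"/l!="cup"/' m.py; sed -i 's/print(l,n,round/(l!="cup" or abs(atz(C[n],*k["location"],z)-[.5,0.05,0]).max()<.25) and print(l,n,round/' m.py; cat >> m.py <<'E'
for l in("bolt","stand"):
  for n in C:
    try:
        for k in outline_of(l,n)[:1]: print(l,n,k["score"],k["box"])
    except Exception as e: print(e)
o=outline_of("tray","top")[0];ys,xs=np.nonzero(o["mask"])
pts=np.array([atz(C["top"],a,b,.036)[:2] for a,b in zip(ys,xs)],np.float32)
print("tray rect",cv2.minAreaRect(pts))
E
python3 m.py
```

```text
side [0.598 0.922 0.962]
top [0.402 0.004 1.565]
stand side 0.93 [298.3 265.5] [0.7134 0.1693 0.    ]
stand top 0.79 [152.9 257.1] [0.714  0.1779 0.    ]
  tri [0.7122 0.1768 0.0095] [0.0001 0.0001]
hook_seat side 0.88 [227.4 310.7] [0.5983 0.16   0.215 ]
hook_seat top 0.55 [176.  255.4] [0.6046 0.1571 0.215 ]
  tri [0.6015 0.1576 0.2135] [0.0033 0.0033]
hook_entry side 0.66 [207.6 316.7] [0.584  0.1573 0.267 ]
hook_entry top 0.61 [178.4 252.9] [0.5901 0.1578 0.267 ]
  tri [0.587  0.158  0.2683] [0.0029 0.0029]
tray_bail top 0.69 [242.2 370.9] [ 0.4238 -0.1834  0.115 ]
tray_left side 0.71 [207.5 370.8] [ 0.4332 -0.0983  0.024 ]
tray_left side 0.51 [341.3 287.7] [0.6608 0.3067 0.024 ]
tray_left top 0.74 [237.7 337.8] [ 0.4383 -0.0891  0.024 ]
  tri [ 0.4364 -0.0882  0.0335] [0.0016 0.0016]
tray_right side 0.9 [163.8 373.1] [ 0.4018 -0.2906  0.024 ]
tray_right top 0.6 [243.3 398. ] [ 0.4227 -0.2822  0.024 ]
  tri [ 0.4133 -0.2781  0.0356] [0.0094 0.0094]
tray side 0.87 [188.7 372.3] [ 0.4145 -0.2043  0.    ]
tray side 0.68 [159.2 377. ] [ 0.3816 -0.344   0.    ]
tray top 0.74 [241.7 36
[... 678 characters left out ...]
, 'joint_torque': array([ 1.99465416e-03, -5.82389796e+01,  2.93292421e+01,  7.00253338e+00,
        1.22097097e-02, -3.57232375e-05]), 'tcp_pos': array([ 0.27816432, -0.61502105,  0.22656672]), 'eef_rot': array([-1.79998914e+02, -1.96325551e-03, -1.55658231e+02]), 'contact_force': array([-0.18272595,  0.00673929, -0.93374245]), 'moment': array([ 0.01069688, -0.00556276,  0.01809821]), 'gripper_force': 0.0, 'gripper_width': 0.08736817130738653}
bolt side 0.39 [309.3, 213.2, 316.7, 215.7]
stand side 0.63 [241.5, 171.0, 323.7, 320.5]
stand top 0.76 [241.8, 124.1, 276.5, 184.0]
tray rect ((0.42131945490837097, -0.18583695590496063), (0.22651684284210205, 0.04470355063676834), 82.55990600585938)
```

```bash
cat > go.py <<'E'
import sys
from h import *
# go.py x y z yaw : shift (cm) + rotvec (tool) from the measured pose
def plan(p,yaw,s=None):
    s=s or r.get_state()
    R0=Rn.from_euler("xyz",s["eef_rot"],degrees=True);R1=Rn.from_euler("xyz",[180,0,yaw],degrees=True)
    return (R0.inv().apply(np.array(p)-s["tcp_pos"])*100).round(2),(R0.inv()*R1).as_rotvec().round(3)
if __name__=="__main__":
    a=list(map(float,sys.argv[1:]));print(*plan(a[:3],a[3]))
E
python3 go.py .410 -.275 .12 -97.4
```

```text
[-26.02  25.54  10.66] [-0.    -0.    -1.017]
```

move_arm --targets '[[[-4.0, 4.0, 1.5], [0, 0, -0.16]], [[-8.0, 8.0, 3.2], [0, 0, -0.32]], [[-12.0, 12.0, 5.0], [0, 0, -0.48]], [[-16.0, 16.0, 6.6], [0, 0, -0.64]], [[-20.0, 20.0, 8.2], [0, 0, -0.8]]]' --jaw 8.7

```text
time_s: 2.17
tcp_pos: [0.3785, -0.3488, 0.1444]
eef_rot: [-179.9, -0.0, -109.5]
contact_force: [2.0, 0.3, 0.9]
gripper_width: 0.0867
gripper_force: 0.0
```

```bash
python3 go.py .410 -.275 .12 -97.4
```

```text
[-8.01 -0.5   2.44] [-0.001 -0.    -0.212]
```

move_arm --targets '[[[-4.0, -0.2, 1.2], [0, 0, -0.11]], [[-8.0, -0.5, 2.4], [0, 0, -0.21]], [[-8.0, -0.5, 2.4], [0, 0, -0.21]], [[-8.0, -0.5, 2.4], [0, 0, -0.21]]]'

```text
time_s: 2.68
tcp_pos: [0.4101, -0.2769, 0.1209]
eef_rot: [-180.0, -0.0, -97.8]
contact_force: [-0.5, -0.4, 0.9]
gripper_width: 0.0871
gripper_force: 0.0
```

```bash
cat > w.py <<'E'
from h import *
import sys
c=viewer.capture("wrist");cv2.imwrite("pics/w%s.png"%sys.argv[1],c["image"])
print(r.get_state()["tcp_pos"],r.get_state()["eef_rot"])
for l,z in(("tray_bail",.115),("tray_left",.024),("tray_right",.024),("tray",0)):
    for k in pinpoint(l,"wrist")[:1]: print(l,k["score"],np.round(k["location"]),atz(c,*k["location"],z).round(4))
for o in outline_of("tray","wrist")[:1]:
    ys,xs=np.nonzero(o["mask"]);print(o["score"],o["box"])
    pts=np.array([atz(c,a,b,.036)[:2] for a,b in zip(ys,xs)],np.float32);print(cv2.minAreaRect(pts))
E
python3 w.py 1
```

```text
[ 0.40992576 -0.27724268  0.12089786] [-1.79968969e+02 -1.07347962e-02 -9.78374546e+01]
tray_right 0.67 [208. 318.] [ 0.4112 -0.2755  0.024 ]
tray 0.71 [281. 324.] [ 0.4175 -0.1881  0.    ]
0.91 [295.2, 170.5, 347.7, 334.4]
((0.4145912230014801, -0.2311740219593048), (0.15934118628501892, 0.043860845267772675), 82.22200775146484)
```

View pics/w1.png

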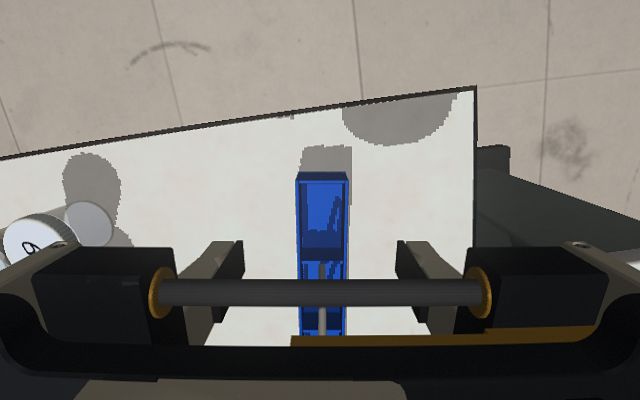

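The wrist view shows the tray's end centred between the open fingers (columns 297–348, end at row 172), with nothing else near the fingers. I'll descend.

move_arm --targets '[[[-0.1, 0.05, 4.5], [0, 0, 0]], [[-0.15, 0.05, 9.0], [0, 0, 0]], [[-0.15, 0.05, 11.4], [0, 0, 0]], [[-0.15, 0.05, 11.4], [0, 0, 0]]]'

```text
time_s: 3.48
tcp_pos: [0.4079, -0.2753, 0.0051]
eef_rot: [179.8, 0.0, -97.8]
contact_force: [0.4, -0.5, -0.0]
gripper_width: 0.0868
gripper_force: 0.0
```

move_arm --targets '[[[0, 0, 0], [0, 0, 0]], [[0, 0, 0], [0, 0, 0]], [[0, 0, 0], [0, 0, 0]], [[0, 0, 0], [0, 0, 0]], [[0, 0, 0], [0, 0, 0]]]' --jaw 3.5 --squeeze 60

```text
time_s: 4.1
tcp_pos: [0.4096, -0.2752, 0.0068]
eef_rot: [-180.0, -0.0, -97.8]
contact_force: [-1.4, 0.0, 3.2]
gripper_width: 0.044
gripper_force: 60.0
```

move_arm --targets '[[[0, 0, -2.0], [0, 0, 0]], [[0, 0, -5.0], [0, 0, 0]], [[0, 0, -9.0], [0, 0, 0]], [[0, 0, -13.0], [0, 0, 0]], [[0, 0, -15.2], [0, 0, 0]]]'

```text
time_s: 4.72
tcp_pos: [0.41, -0.2754, 0.1606]
eef_rot: [-179.9, -0.0, -97.8]
contact_force: [0.4, -0.2, -1.9]
gripper_width: 0.0438
gripper_force: 60.0
```

move_arm --targets '[[[-3.0, -0.3, 0], [0, 0, -0.03]], [[-7.5, -0.9, 0], [0, 0, -0.06]], [[-12.0, -1.4, 0], [0, 0, -0.1]], [[-16.5, -1.9, 0], [0, 0, -0.14]], [[-20.5, -2.4, 0], [0, 0, -0.17]]]'

```text
time_s: 5.35
tcp_pos: [0.4609, -0.0739, 0.1585]
eef_rot: [180.0, 0.0, -88.0]
contact_force: [0.9, -0.3, -1.2]
gripper_width: 0.0435
gripper_force: 60.0
```

```bash
python3 go.py .494 .051 .159 -81.5
```

```text
[-12.36  -3.75  -0.05] [ 0.     0.    -0.113]
```

move_arm --targets '[[[-3.5, -1.0, 0], [0, 0, -0.03]], [[-7.0, -2.1, 0], [0, 0, -0.06]], [[-10.5, -3.2, 0], [0, 0, -0.1]], [[-12.4, -3.75, 0], [0, 0, -0.113]], [[-12.4, -3.75, 0], [0, 0, -0.113]]]'

```text
time_s: 5.98
tcp_pos: [0.4943, 0.0506, 0.1582]
eef_rot: [180.0, -0.0, -81.5]
contact_force: [-0.8, -1.2, -1.2]
gripper_width: 0.0436
gripper_force: 60.0
```

```bash
cat > v.py <<'E'
from h import *
import sys
C={}
for n in("side","top","wrist"):
    C[n]=viewer.capture(n);cv2.imwrite(f"pics/{n}{sys.argv[1]}.png",C[n]["image"])
s=r.get_state();print(s["tcp_pos"],s["eef_rot"],s["contact_force"])
zz=s["tcp_pos"][2]+.110
for l,z in(("hook_seat",.215),("hook_entry",.267),("stand",0),("tray_bail",zz),("tray_left",zz-.091),("tray_right",zz-.091)):
    P=[]
    for n in C:
        for k in pinpoint(l,n)[:1]:
            print(l,n,round(k["score"],2),np.round(k["location"],1),atz(C[n],*k["location"],z).round(4));
            if n!="wrist":P.append(ray(C[n],*k["location"]))
    if len(P)==2: print("  tri",*[np.round(v,4) for v in tri(P)])
a=np.vstack([cv2.resize(C["side"]["image"][130:280,240:440],(800,600))]);cv2.imwrite(f"pics/sc{sys.argv[1]}.png",a)
E
python3 v.py 2
```

```text
[0.49381904 0.04908392 0.15834233] [ 1.79954528e+02 -8.78021053e-03 -8.16286052e+01] [ 0.78115203 -0.49017259 -1.69341216]
hook_seat side 0.74 [227.3 312.8] [0.5939 0.16   0.215 ]
hook_seat top 0.61 [176.2 255.2] [0.604  0.1576 0.215 ]
  tri [0.5989 0.1583 0.2146] [0.0051 0.0051]
hook_entry side 0.91 [205.6 313.5] [0.5902 0.1508 0.267 ]
hook_entry top 0.53 [180.2 253.3] [0.5852 0.1566 0.267 ]
  tri [0.5875 0.1558 0.2709] [0.0028 0.0028]
stand side 0.64 [297.8 265.3] [0.7139 0.1678 0.    ]
stand top 0.67 [153.3 258.6] [0.7128 0.1729 0.    ]
stand wrist 0.87 [260.1 116.4] [0.7167 0.1684 0.    ]
  tri [0.7125 0.1722 0.0054] [0.0008 0.0008]
tray_bail side 0.81 [198.9 367.5] [0.4794 0.141  0.2683]
tray_bail wrist 0.57 [267.7 318.2] [ 0.5016 -0.0039  0.2683]
tray_left side 0.6 [258.8 378.7] [0.4633 0.2244 0.1773]
tray_right side 0.76 [201.6 357.2] [0.4886 0.0459 0.1773]
tray_right wrist 0.56 [269.6 319.6] [0.4938 0.0467 0.1773]
```

View pics/sc2.png

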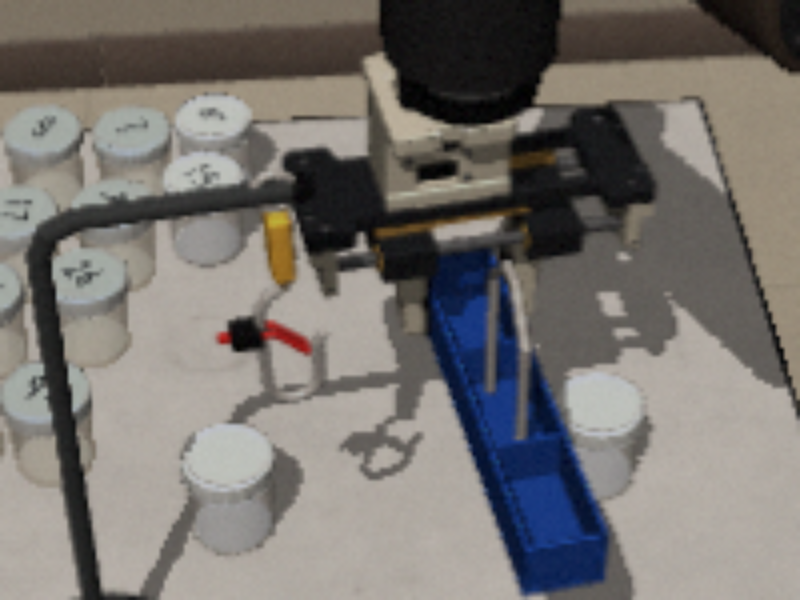

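View pics/wrist2.png

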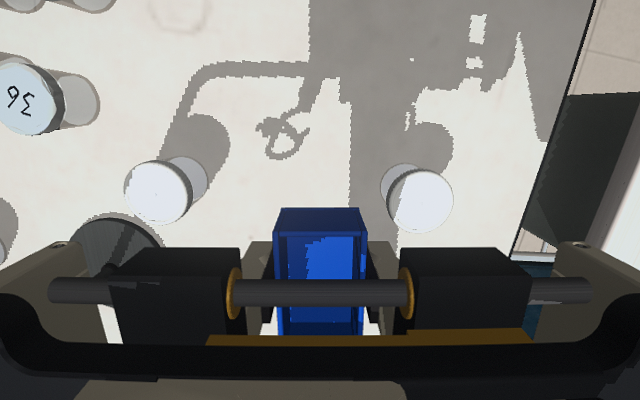

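Side crop (4x): hook bottom at about (297,391), which is full-frame (314,228), and tip top at (320,213). The red bolt runs from (220,338) to (308,350) and the bail top is at (507,265), which is (367,196). The wrist view shows the tray still held squarely. Next I'll refine the stand's yaw from the red bolt's ends.

```bash
cat > b.py <<'E'
from h import *
C={n:viewer.capture(n) for n in("side","top")}
E={}
for n,(u0,u1,v0,v1) in dict(side=(285,330,200,230),top=(235,275,150,200)).items():
    I=C[n]["image"].astype(int);m=(I[...,2]>120)&(I[...,2]>1.8*I[...,1])&(I[...,2]>1.8*I[...,0])
    ys,xs=np.nonzero(m);k=(xs>=u0)&(xs<=u1)&(ys>=v0)&(ys<=v1);ys,xs=ys[k],xs[k]
    t=xs if n=="side" else ys
    E[n]=[(ys[t==t.min()].mean(),xs[t==t.min()].mean()),(ys[t==t.max()].mean(),xs[t==t.max()].mean())]
    print(n,len(xs),E[n])
q=[tri([ray(C[n],*E[n][i]) for n in C]) for i in(0,1)];print(q)
d=q[0][0]-q[1][0];print("yaw",np.degrees(np.arctan2(d[1],d[0])),np.linalg.norm(d))
def aty(n,row,col,y):
    o,d=ray(C[n],row,col);return (o+d*(y-o[1])/d[1]).round(4)
print("bottom",aty("side",227.5,314.3,.158),"tip",aty("side",213,320,.158),"bail",aty("side",196.2,366.8,.139))
img=cv2.resize(C["top"]["image"][120:220,220:353],(800,600),interpolation=cv2.INTER_CUBIC);cv2.imwrite("pics/tc.png",img)
E
python3 b.py
```

```text
side 46 [(np.float64(214.0), np.float64(294.0)), (np.float64(217.0), np.float64(317.0))]
top 7 [(np.float64(177.0), np.float64(255.0)), (np.float64(180.0), np.float64(254.5))]
[(array([0.61413588, 0.15345362, 0.24573194]), [np.float64(0.016835482043542585), np.float64(0.016835482043542294)]), (array([0.58682555, 0.15662004, 0.24105422]), [np.float64(0.002624053404057687), np.float64(0.0026240534040575013)])]
yaw -6.613481821230631 0.027888374397577288
bottom [0.5908 0.158  0.2122] tip [0.5778 0.158  0.2524] bail [0.4808 0.139  0.274 ]
```

View pics/tc.png

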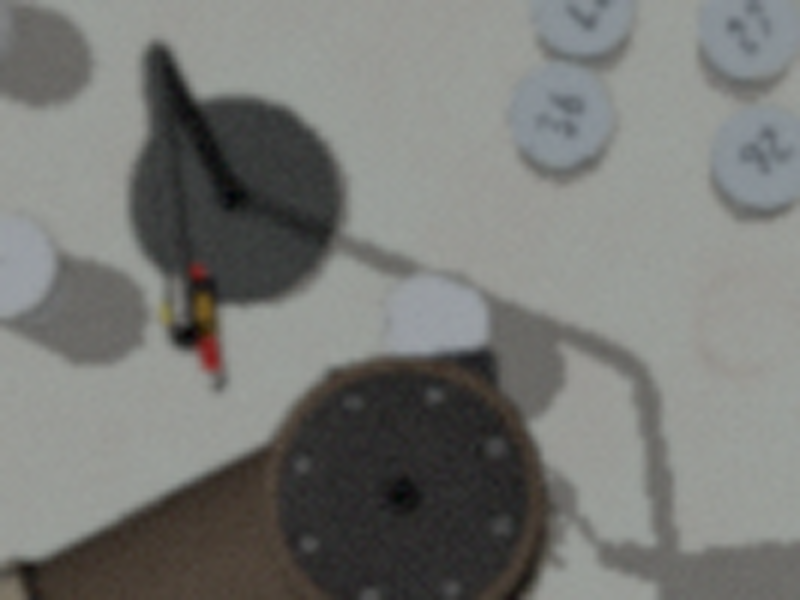

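Top crop (6x): arm from the post top at (157,48), full-frame (246,128), to its end at (185,335), (251,176). The bolt runs from rear (198,270) to nose (215,368), and the hook tip is at (218,382).

```bash
cat > t.py <<'E'
from h import *
c=viewer.capture("top");s=viewer.capture("side")
f=lambda u,v,z:atz(c,120+v/6-.4,220+u/6.015-.4,z)
A,B=f(157,48,.35),f(185,335,.35);print("post",A,"armend",B,np.degrees(np.arctan2(*(A-B)[1::-1])),np.linalg.norm(A-B))
A,B=f(198,270,.246),f(215,368,.241);print("bolt",A,B,np.degrees(np.arctan2(*(A-B)[1::-1])))
print("tip",f(218,382,.250))
for y in(.150,.154,.158,.162):
    for nm,(row,col) in dict(bottom=(227.5,314.3),tip=(213,320)).items():
        o,d=ray(s,row,col);print(y,nm,(o+d*(y-o[1])/d[1]).round(4))
E
python3 t.py
```

```text
post [0.71000804 0.17026416 0.35      ] armend [0.58557374 0.15467136 0.35      ] 7.142474238103149 0.12540745076802617
bolt [0.63175888 0.16240177 0.246     ] [0.58688203 0.15390273 0.241     ] 10.724002612064725
tip [0.5791638  0.15134205 0.25      ]
0.15 bottom [0.5907 0.15   0.2043]
0.15 tip [0.5776 0.15   0.2449]
0.154 bottom [0.5908 0.154  0.2083]
0.154 tip [0.5777 0.154  0.2486]
0.158 bottom [0.5908 0.158  0.2122]
0.158 tip [0.5778 0.158  0.2524]
0.162 bottom [0.5909 0.162  0.2161]
0.162 tip [0.5779 0.162  0.2561]
```

View pics/top2.png

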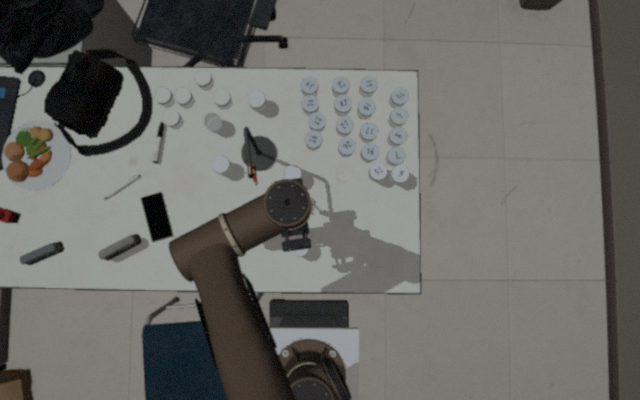

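```bash
python3 go.py .606 .0665 .158 -82; python3 -c "
from h import *
print(r.get_state()['joints'])
c=viewer.capture('top');print(proj(c,[.494,.049,.45]),proj(c,[.494,.049,.3]),proj(c,[.711,.171,.345]),c['intrinsics'])"
```

```text
[-1.000e-02 -1.129e+01  6.000e-02] [-0.     0.     0.007]
[ 2.84663480e+01  7.06320969e+00 -2.69333145e+01  4.22467737e-04
 -5.60018860e+01 -2.00395633e+01]
[289.68086301 208.60167693] [291.87492862 213.34788212] [245.67752492 127.70446642] [[481.69400506   0.         316.61693818]
 [  0.         481.69400506 196.50837499]
 [  0.           0.           1.        ]]
```

The top view shows a laterally offset wrist link running from (287,203) to (190,255). Before going in, I'll check its height against the stand arm.

```bash
python3 -c "
import cv2
a=cv2.imread('pics/side2.png')[0:240,200:520];cv2.imwrite('pics/sf.png',cv2.resize(a,(800,600),interpolation=cv2.INTER_CUBIC))"
```

```text
(no output)
```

View pics/sf.png

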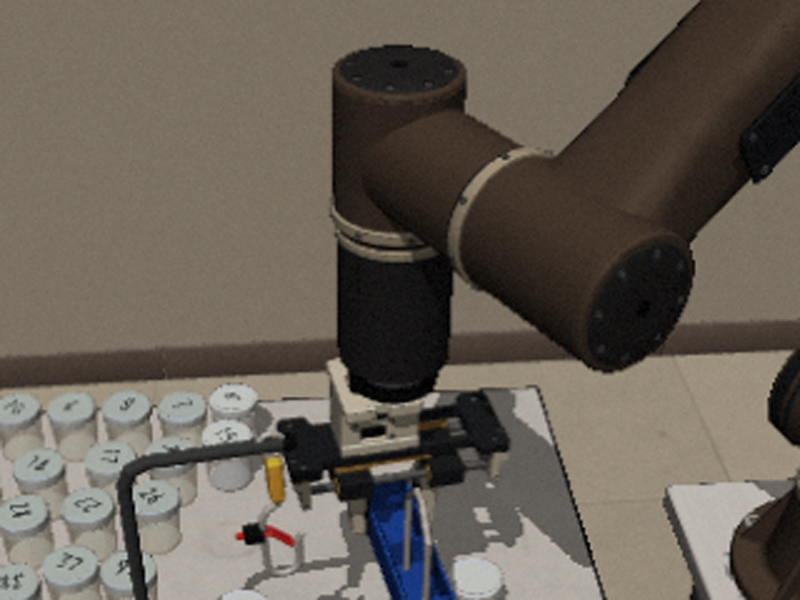

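The offset link's underside (crop y≈215) sits roughly 0.45 m up, so it stays about 5 cm above the stand arm even when fully lowered. I'll move in level.

move_arm --targets '[[[0, -2.0, 0], [0, 0, 0.007]], [[0, -4.5, 0], [0, 0, 0.007]], [[0, -7.0, 0], [0, 0, 0.007]], [[0, -8.5, 0], [0, 0, 0.007]], [[0, -8.5, 0], [0, 0, 0.007]]]'

```text
time_s: 7.9
tcp_pos: [0.5788, 0.0623, 0.158]
eef_rot: [180.0, -0.0, -82.0]
contact_force: [-0.4, -0.4, -1.4]
gripper_width: 0.0436
gripper_force: 60.0
```

```bash
sed -i 's/\[130:280,240:440\]/[160:235,270:370]/' v.py; python3 v.py 3|grep -v stand; python3 go.py .606 .0665 .158 -82
```

```text
[0.57763822 0.06208446 0.15843484] [ 1.79963909e+02  2.13790004e-03 -8.19852737e+01] [ 0.19536383 -0.93095553 -1.53714646]
hook_seat side 0.59 [228.3 310.1] [0.5996 0.1625 0.215 ]
hook_entry side 0.9 [209.  311.2] [0.5952 0.1606 0.267 ]
hook_entry wrist 0.23 [183.9 479.2] [ 0.5605 -0.0097  0.267 ]
  tri [0.7115 0.1693 0.0014] [0.002 0.002]
tray_bail side 0.84 [204.8 330.5] [0.5559 0.1528 0.2684]
tray_left side 0.97 [267.2 334.6] [0.5548 0.2397 0.1774]
tray_right wrist 0.74 [267.9 316.4] [0.5795 0.0587 0.1774]
[-0.03 -2.79  0.05] [0. 0. 0.]
```

View pics/sc3.png

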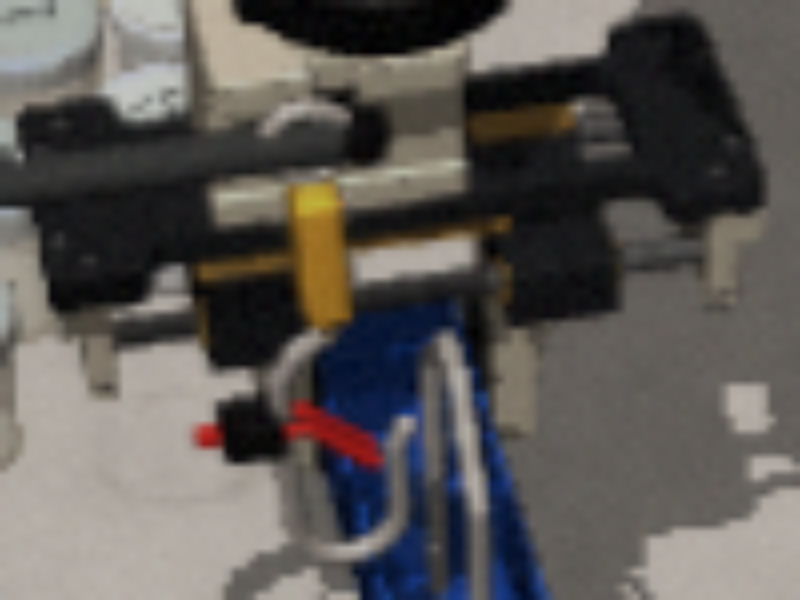

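Side crop (8x): bail top at (440,346), hook tip top at (403,415) and back wire at about x=290. The bail is in front of the tip and higher than it, so about 2.6 cm more puts it over the throat.

move_arm --targets '[[[0, -0.6, 0], [0, 0, 0]], [[0, -1.3, 0], [0, 0, 0]], [[0, -2.0, 0], [0, 0, 0]], [[0, -2.6, 0], [0, 0, 0]], [[0, -2.6, 0], [0, 0, 0]]]'

```text
time_s: 9.57
tcp_pos: [0.6046, 0.0659, 0.1583]
eef_rot: [180.0, -0.0, -82.0]
contact_force: [1.0, -0.9, -2.0]
gripper_width: 0.0438
gripper_force: 60.0
```

```bash
python3 v.py 4|grep -v stand
```

```text
[0.60396197 0.0658342  0.15843392] [ 1.79979121e+02 -5.08246661e-04 -8.19842644e+01] [-0.19874542 -0.70589701 -1.74637484]
hook_seat side 0.9 [226.2 312.4] [0.5946 0.1567 0.215 ]
hook_entry side 0.66 [207.1 314.2] [0.589  0.1554 0.267 ]
  tri [0.7099 0.1742 0.0116] [0.0001 0.0001]
tray_bail side 0.77 [209.2 317.7] [0.5823 0.1638 0.2684]
tray_bail top 0.44 [178.7 254. ] [0.5891 0.1546 0.2684]
  tri [0.586  0.1558 0.2621] [0.004 0.004]
tray_left side 0.95 [267.7 320.8] [0.5825 0.2388 0.1774]
tray_right side 0.73 [211.1 308.2] [0.6019 0.0689 0.1774]
tray_right wrist 0.57 [268.1 317.7] [0.6051 0.0625 0.1774]
```

View pics/sc4.png

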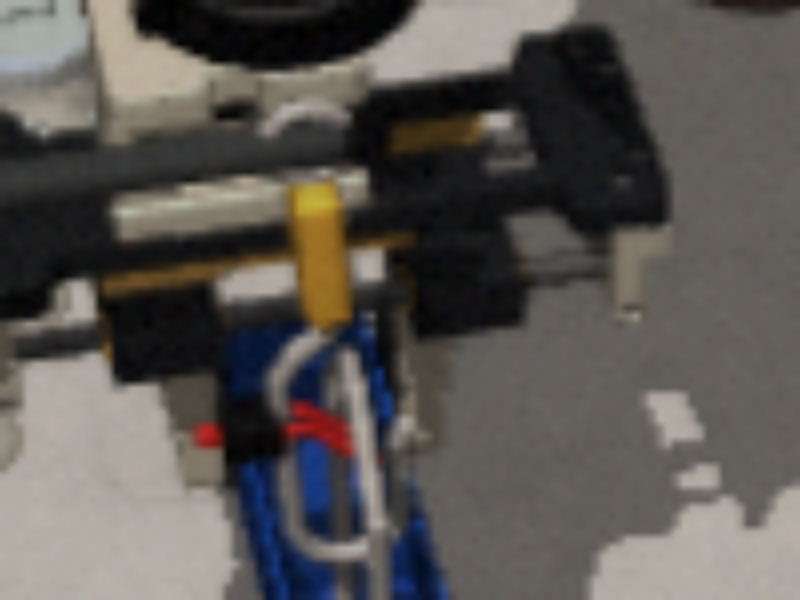

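Side crop: the bail top at (343,350) is over the throat, between the tip (403,425) and the back wire (290). I'll press down in steps.

move_arm --targets '[[[0, 0, 0.3], [0, 0, 0]], [[0, 0, 0.6], [0, 0, 0]], [[0, 0, 0.9], [0, 0, 0]], [[0, 0, 1.2], [0, 0, 0]], [[0, 0, 1.2], [0, 0, 0]]]'

```text
time_s: 11.25
tcp_pos: [0.604, 0.0658, 0.1462]
eef_rot: [180.0, -0.0, -82.0]
contact_force: [-0.2, 0.1, -1.0]
gripper_width: 0.0435
gripper_force: 60.0
```

move_arm --targets '[[[0, 0, 0.15], [0, 0, 0]], [[0, 0, 0.3], [0, 0, 0]], [[0, 0, 0.45], [0, 0, 0]], [[0, 0, 0.6], [0, 0, 0]]]'

```text
time_s: 11.75
tcp_pos: [0.6042, 0.0659, 0.1405]
eef_rot: [-180.0, -0.0, -82.0]
contact_force: [-0.3, -0.9, -1.4]
gripper_width: 0.0437
gripper_force: 60.0
```

move_arm --targets '[[[0, 0, 0.15], [0, 0, 0]], [[0, 0, 0.3], [0, 0, 0]], [[0, 0, 0.4], [0, 0, 0]]]'

```text
time_s: 12.12
tcp_pos: [0.605, 0.0663, 0.1373]
eef_rot: [-179.9, 0.0, -82.0]
contact_force: [0.6, 1.2, 5.2]
gripper_width: 0.0439
gripper_force: 60.0
```

move_arm --targets '[[[0, 0, 0.1], [0, 0, 0]], [[0, 0, 0.2], [0, 0, 0]]]'

```text
time_s: 12.38
tcp_pos: [0.6048, 0.0663, 0.1352]
eef_rot: [-179.9, 0.0, -82.0]
contact_force: [0.0, 1.7, 4.2]
gripper_width: 0.0436
gripper_force: 60.0
```

move_arm --targets '[[[0, 0, 0.1], [0, 0, 0]], [[0, 0, 0.2], [0, 0, 0]]]'

```text
time_s: 12.62
tcp_pos: [0.6036, 0.0655, 0.1319]
eef_rot: [179.9, -0.0, -82.0]
contact_force: [0.5, 0.4, -0.2]
gripper_width: 0.0435
gripper_force: 60.0
```

move_arm --targets '[[[0, 0, 0.1], [0, 0, 0]], [[0, 0, 0.2], [0, 0, 0]], [[0, 0, 0.3], [0, 0, 0]]]'

```text
time_s: 13.0
tcp_pos: [0.6039, 0.0658, 0.1292]
eef_rot: [180.0, -0.0, -82.0]
contact_force: [-0.1, 1.0, -0.8]
gripper_width: 0.0436
gripper_force: 60.0
```

move_arm --targets '[[[0, 0, 0.1], [0, 0, 0]], [[0, 0, 0.2], [0, 0, 0]], [[0, 0, 0.3], [0, 0, 0]]]'

```text
time_s: 13.38
tcp_pos: [0.6042, 0.0659, 0.1265]
eef_rot: [-180.0, 0.0, -82.0]
contact_force: [0.2, 0.4, -1.3]
gripper_width: 0.0437
gripper_force: 60.0
```

move_arm --targets '[[[0, 0, 0.1], [0, 0, 0]], [[0, 0, 0.2], [0, 0, 0]], [[0, 0, 0.3], [0, 0, 0]]]'

```text
time_s: 13.75
tcp_pos: [0.6042, 0.0659, 0.1236]
eef_rot: [-180.0, 0.0, -82.0]
contact_force: [-0.2, -0.6, -1.5]
gripper_width: 0.0435
gripper_force: 60.0
```

move_arm --targets '[[[0, 0, 0.2], [0, 0, 0]], [[0, 0, 0.4], [0, 0, 0]], [[0, 0, 0.6], [0, 0, 0]], [[0, 0, 0.8], [0, 0, 0]]]'

```text
time_s: 14.25
tcp_pos: [0.6041, 0.0659, 0.1154]
eef_rot: [180.0, -0.0, -82.0]
contact_force: [1.0, -0.4, -1.2]
gripper_width: 0.0436
gripper_force: 60.0
```

move_arm --targets '[[[0, 0, 0.1], [0, 0, 0]], [[0, 0, 0.2], [0, 0, 0]], [[0, 0, 0.3], [0, 0, 0]]]'

```text
time_s: 14.62
tcp_pos: [0.6042, 0.0659, 0.1126]
eef_rot: [-180.0, -0.0, -82.0]
contact_force: [-1.0, 0.1, -1.3]
gripper_width: 0.0439
gripper_force: 60.0
```

move_arm --targets '[[[0, 0, 0.1], [0, 0, 0]], [[0, 0, 0.2], [0, 0, 0]], [[0, 0, 0.2], [0, 0, 0]]]'

```text
time_s: 15.0
tcp_pos: [0.6041, 0.0659, 0.1105]
eef_rot: [180.0, -0.0, -82.0]
contact_force: [0.7, -0.1, -1.7]
gripper_width: 0.0432
gripper_force: 60.0
```

move_arm --targets '[[[0, 0, 0.1], [0, 0, 0]], [[0, 0, 0.2], [0, 0, 0]], [[0, 0, 0.2], [0, 0, 0]]]'

```text
time_s: 15.38
tcp_pos: [0.6041, 0.0659, 0.1084]
eef_rot: [180.0, -0.0, -82.0]
contact_force: [0.0, -0.8, -0.7]
gripper_width: 0.0437
gripper_force: 60.0
```

move_arm --targets '[[[0, 0, 0.1], [0, 0, 0]], [[0, 0, 0.1], [0, 0, 0]]]'

```text
time_s: 15.62
tcp_pos: [0.6041, 0.0659, 0.1075]
eef_rot: [180.0, -0.0, -82.0]
contact_force: [-0.4, 0.9, -2.1]
gripper_width: 0.0439
gripper_force: 60.0
```

move_arm --targets '[[[0, 0, 0.1], [0, 0, 0]], [[0, 0, 0.1], [0, 0, 0]]]'

```text
time_s: 15.88
tcp_pos: [0.6041, 0.0659, 0.1065]
eef_rot: [180.0, -0.0, -82.0]
contact_force: [-0.8, 0.3, -0.6]
gripper_width: 0.0436
gripper_force: 60.0
```

move_arm --targets '[[[0, 0, 0.1], [0, 0, 0]], [[0, 0, 0.1], [0, 0, 0]]]'

```text
time_s: 16.12
tcp_pos: [0.6041, 0.0659, 0.1055]
eef_rot: [180.0, 0.0, -82.0]
contact_force: [-0.8, -0.4, -0.2]
gripper_width: 0.0434
gripper_force: 60.0
```

move_arm --targets '[[[0, 0, 0.05], [0, 0, 0]], [[0, 0, 0.1], [0, 0, 0]]]'

```text
time_s: 16.38
tcp_pos: [0.6045, 0.0661, 0.1049]
eef_rot: [-180.0, 0.0, -82.0]
contact_force: [1.0, 0.2, 1.2]
gripper_width: 0.0437
gripper_force: 60.0
```

move_arm --targets '[[[0, 0, 0.05], [0, 0, 0]], [[0, 0, 0.1], [0, 0, 0]]]'

```text
time_s: 16.62
tcp_pos: [0.6049, 0.0662, 0.1043]
eef_rot: [-179.9, 0.0, -82.0]
contact_force: [0.2, 0.9, 4.8]
gripper_width: 0.0435
gripper_force: 60.0
```

```bash
python3 v.py 5|grep -v stand; python3 -c "
from h import *
for i in range(1):
    s=r.get_state();print(s['contact_force'],s['moment'])"
```

```text
[0.60489712 0.06626554 0.1042647 ] [-1.79899766e+02  2.22984836e-02 -8.19665649e+01] [-0.00712884  1.34584738  5.27331402]
hook_seat side 0.82 [226.6 310.5] [0.5986 0.1576 0.215 ]
hook_entry side 0.92 [207.3 315.4] [0.5866 0.1562 0.267 ]
  tri [0.6346 0.1619 0.2275] [0.034 0.034]
tray_bail side 0.76 [224.6 319.1] [0.5805 0.1523 0.2143]
tray_bail top 0.66 [182.8 257.7] [0.5854 0.1501 0.2143]
  tri [0.583  0.1506 0.2132] [0.0026 0.0026]
tray_left side 0.72 [287.3 323. ] [0.5798 0.2457 0.1233]
tray_left wrist 0.38 [195.9 540.1] [0.5046 0.01   0.1233]
tray_right side 0.68 [229.9 308.3] [0.6042 0.0742 0.1233]
tray_right wrist 0.64 [267.7 320.3] [0.6046 0.0625 0.1233]
[0.01658934 0.83370078 5.01840109] [ 0.7902018   0.15272911 -0.06323275]
```

View pics/sc5.png

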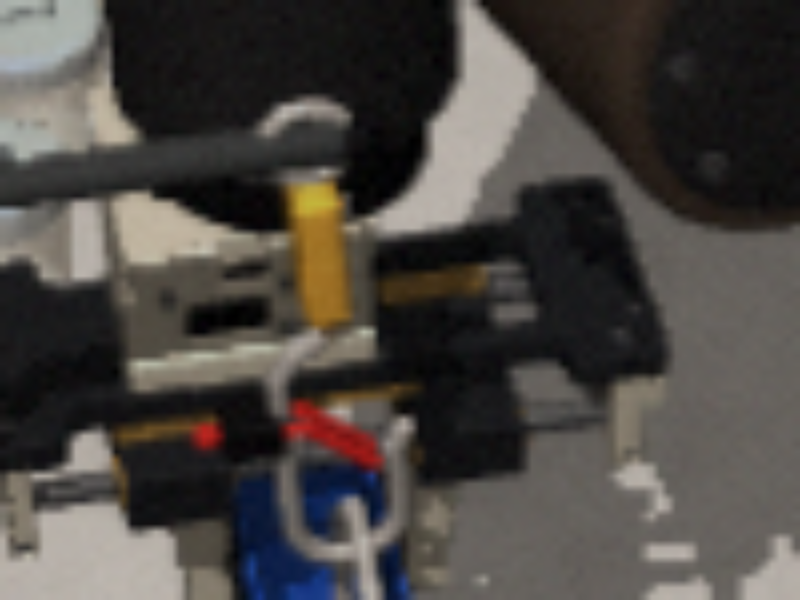

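Side crop: the bail wire at (350,500) lies in the hook's loop, resting on the bottom (≈545). The red bolt is out above it, with its nose at (378,460) by the tip. The hook now carries about 6.5 N, so I'll add a hair and hold for more than 2 s as the tug.

move_arm --targets '[[[0, 0, 0.02], [0, 0, 0]], [[0, 0, 0.02], [0, 0, 0]], [[0, 0, 0.02], [0, 0, 0]], [[0, 0, 0.02], [0, 0, 0]], [[0, 0, 0.02], [0, 0, 0]]]'

```text
time_s: 18.3
tcp_pos: [0.6049, 0.0662, 0.1041]
eef_rot: [-179.9, 0.0, -82.0]
contact_force: [-0.2, 1.6, 6.0]
gripper_width: 0.0434
gripper_force: 60.0
```

move_arm --targets '[[[0, 0, 0], [0, 0, 0]], [[0, 0, 0], [0, 0, 0]], [[0, 0, 0], [0, 0, 0]], [[0, 0, 0], [0, 0, 0]], [[0, 0, 0], [0, 0, 0]]]'

```text
time_s: 18.92
tcp_pos: [0.6048, 0.0662, 0.1041]
eef_rot: [-179.9, 0.0, -82.0]
contact_force: [0.3, 0.4, 4.7]
gripper_width: 0.0438
gripper_force: 60.0
```

move_arm --targets '[[[0, 0, 0], [0, 0, 0]], [[0, 0, 0], [0, 0, 0]], [[0, 0, 0], [0, 0, 0]], [[0, 0, 0], [0, 0, 0]], [[0, 0, 0], [0, 0, 0]]]'

```text
time_s: 19.55
tcp_pos: [0.6048, 0.0662, 0.104]
eef_rot: [-179.9, 0.0, -82.0]
contact_force: [1.3, 1.5, 5.1]
gripper_width: 0.0435
gripper_force: 60.0
```

move_arm --targets '[[[0, 0, 0], [0, 0, 0]], [[0, 0, 0], [0, 0, 0]], [[0, 0, 0], [0, 0, 0]], [[0, 0, 0], [0, 0, 0]], [[0, 0, 0], [0, 0, 0]]]'

```text
time_s: 20.18
tcp_pos: [0.6048, 0.0662, 0.104]
eef_rot: [-179.9, 0.0, -82.0]
contact_force: [0.3, 0.8, 5.3]
gripper_width: 0.0435
gripper_force: 60.0
```

move_arm --targets '[[[0, 0, -0.05], [0, 0, 0]], [[0, 0, -0.1], [0, 0, 0]], [[0, 0, -0.14], [0, 0, 0]], [[0, 0, -0.14], [0, 0, 0]], [[0, 0, -0.14], [0, 0, 0]]]'

```text
time_s: 20.8
tcp_pos: [0.604, 0.0658, 0.1045]
eef_rot: [180.0, -0.0, -82.0]
contact_force: [-0.2, 1.3, 0.7]
gripper_width: 0.0437
gripper_force: 60.0
```

```bash
python3 -c "
from h import *
F=[]
for i in range(4):
    viewer.capture('side');s=r.get_state();F.append(np.r_[s['contact_force'],s['moment']])
print(np.mean(F,0).round(2))"
```

```text
[ 0.13  0.55  1.46  0.36  0.1  -0.03]
```

move_arm --targets '[[[0, 0, -0.05], [0, 0, 0]], [[0, 0, -0.05], [0, 0, 0]], [[0, 0, -0.05], [0, 0, 0]], [[0, 0, -0.05], [0, 0, 0]]]'

```text
time_s: 21.5
tcp_pos: [0.604, 0.0658, 0.105]
eef_rot: [180.0, -0.0, -82.0]
contact_force: [0.3, -0.8, -1.3]
gripper_width: 0.0435
gripper_force: 60.0
```

move_arm --targets '[[[0, 0, 0], [0, 0, 0]], [[0, 0, 0], [0, 0, 0]], [[0, 0, 0], [0, 0, 0]], [[0, 0, 0], [0, 0, 0]], [[0, 0, 0], [0, 0, 0]]]' --squeeze 5

```text
time_s: 22.12
tcp_pos: [0.6042, 0.0659, 0.1053]
eef_rot: [-180.0, 0.0, -82.0]
contact_force: [0.5, -1.0, -0.5]
gripper_width: 0.0439
gripper_force: 5.0
```

move_arm --targets '[[[0, 0, 0], [0, 0, 0]], [[0, 0, 0], [0, 0, 0]], [[0, 0, 0], [0, 0, 0]], [[0, 0, 0], [0, 0, 0]], [[0, 0, 0], [0, 0, 0]]]' --jaw 4.8

```text
time_s: 22.75
tcp_pos: [0.6042, 0.0659, 0.1053]
eef_rot: [-180.0, 0.0, -82.0]
contact_force: [0.0, -0.0, -0.1]
gripper_width: 0.0477
gripper_force: 0.0
```

move_arm --targets '[[[0, 0, 0], [0, 0, 0]], [[0, 0, 0], [0, 0, 0]], [[0, 0, 0], [0, 0, 0]], [[0, 0, 0], [0, 0, 0]], [[0, 0, 0], [0, 0, 0]]]' --jaw 8.7

```text
time_s: 23.38
tcp_pos: [0.6042, 0.0659, 0.1053]
eef_rot: [-180.0, -0.0, -82.0]
contact_force: [-0.2, 0.0, -0.8]
gripper_width: 0.086
gripper_force: 0.0
```

```bash
python3 v.py 6|grep -v stand; python3 -c "
from h import *
c=viewer.capture('side');cv2.imwrite('pics/f.png',cv2.resize(c['image'][150:315,235:455],(800,600),interpolation=cv2.INTER_CUBIC))"
```

```text
[0.60420362 0.06590113 0.10528032] [-1.79997276e+02 -1.22483058e-03 -8.19800149e+01] [ 0.12477735  0.39041294 -0.70221651]
hook_seat side 0.79 [229.2 308.5] [0.603  0.1649 0.215 ]
hook_entry side 0.85 [207.6 310.6] [0.5963 0.1563 0.267 ]
  tri [0.7151 0.172  0.0089] [0.0032 0.0032]
tray_bail side 0.62 [225.8 315.8] [0.5875 0.1564 0.2153]
tray_left side 0.45 [261.  296.3] [0.6337 0.1692 0.1243]
tray_right side 0.57 [229.3 306.4] [0.6085 0.0729 0.1243]
tray_right wrist 0.67 [270.9 301.7] [0.6131 0.0653 0.1243]
```

View pics/f.png

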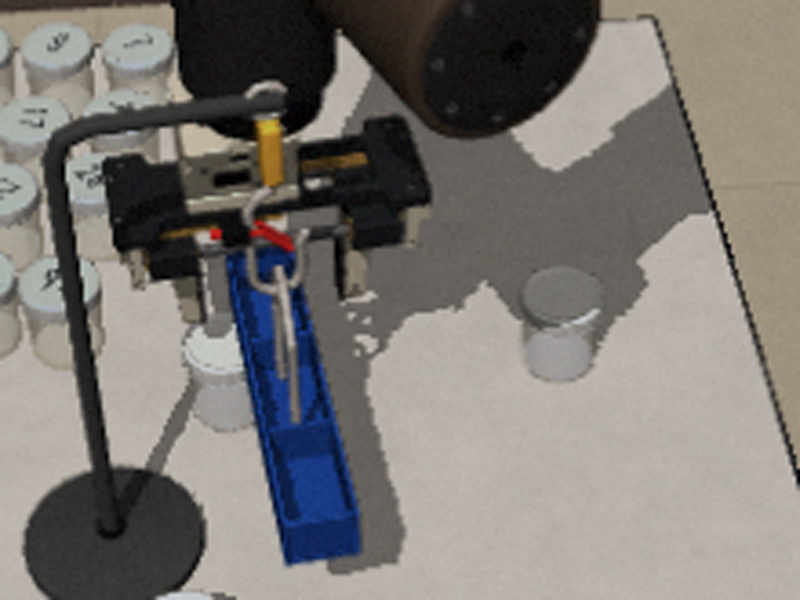

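The tray hangs in the hook, with the bail at (280,280), the bolt out above it at (270,235), and the fingers open and clear. I'll let it settle, check the swing, then retract upward.

```bash
cat > sw.py <<'E'
from h import *
for i in range(14):
    c=viewer.capture("wrist" if 0 else "side");k=outline_of("tray","side")[:1]
    if k: ys,xs=np.nonzero(k[0]["mask"]);low=xs[ys>ys.max()-6].mean();print(round(r.get_state()["time_s"],2),round(low,1),round(xs.mean(),1),round(ys.mean(),1),ys.max())
w=viewer.capture("wrist")
for k in pinpoint("tray_right","wrist")[:1]: print(k,atz(w,*k["location"],.124))
E
python3 sw.py
```

```text
24.57 321.9 315.4 262.8 304
24.68 321.9 315.6 263.8 303
24.77 322.0 315.5 263.2 304
24.88 322.5 315.4 262.9 303
24.98 322.1 315.5 263.1 304
25.07 310.1 307.9 205.2 230
25.18 322.8 315.5 263.0 304
25.27 322.3 315.3 263.1 304
25.38 321.7 315.6 262.9 304
25.48 321.7 315.6 263.1 305
25.57 322.2 315.4 263.4 304
25.68 322.2 315.5 263.3 304
25.77 322.7 315.3 262.3 303
25.88 321.8 315.4 263.5 304
{'location': [269.8, 310.9], 'score': 0.66} [0.60849945 0.06421279 0.124     ]
```

move_arm --targets '[[[0, 0, -1.0], [0, 0, 0]], [[0, 0, -2.5], [0, 0, 0]], [[0, 0, -4.0], [0, 0, 0]], [[0, 0, -5.5], [0, 0, 0]], [[0, 0, -6.5], [0, 0, 0]]]'

```text
time_s: 26.6
tcp_pos: [0.6045, 0.066, 0.1719]
eef_rot: [-179.9, 0.0, -82.0]
contact_force: [0.1, -0.8, 0.9]
gripper_width: 0.0873
gripper_force: 0.0
```

move_arm --targets '[[[0.5, 0, 0], [0, 0, 0]], [[1.5, 0, 0], [0, 0, 0]], [[2.5, 0, 0], [0, 0, 0]], [[3.0, 0, 0], [0, 0, 0]], [[3.0, 0, 0], [0, 0, 0]]]'

```text
time_s: 27.22
tcp_pos: [0.6083, 0.0356, 0.1699]
eef_rot: [180.0, -0.0, -82.0]
contact_force: [0.0, -0.2, -0.5]
gripper_width: 0.0873
gripper_force: 0.0
```

```bash
python3 sw.py; python3 - <<'E'
from h import *
c=viewer.capture("side")
for n in("side","top"):
    c=viewer.capture(n)
    for k in pinpoint("cup",n):
        p=atz(c,*k["location"],0)
        if abs(p-[.53,.1,0]).max()<.2: print(n,k["score"],p.round(3))
cv2.imwrite('pics/end.png',cv2.resize(viewer.capture("side")['image'][160:310,240:440],(800,600),interpolation=cv2.INTER_CUBIC))
E
```

```text
27.32 321.9 315.2 263.1 304
27.43 322.3 315.3 263.2 304
27.52 322.1 315.3 263.1 304
27.62 322.8 315.4 263.1 303
27.73 322.0 315.5 263.4 304
27.82 322.1 315.4 263.3 304
27.93 322.3 315.6 263.1 304
28.02 322.5 315.5 263.1 304
28.12 323.3 315.4 262.6 303
28.23 322.3 315.5 263.3 304
28.32 321.8 315.5 263.4 304
28.43 322.4 315.3 262.5 304
28.52 322.4 315.4 262.1 304
28.62 322.1 315.6 262.8 304
{'location': [264.0, 312.3], 'score': 0.84} [0.60923908 0.06586607 0.124     ]
side 0.89 [0.641 0.05  0.   ]
side 0.65 [0.666 0.292 0.   ]
side 0.61 [0.408 0.038 0.   ]
side 0.58 [0.598 0.06  0.   ]
top 0.7 [0.408 0.04  0.   ]
```

View pics/end.png

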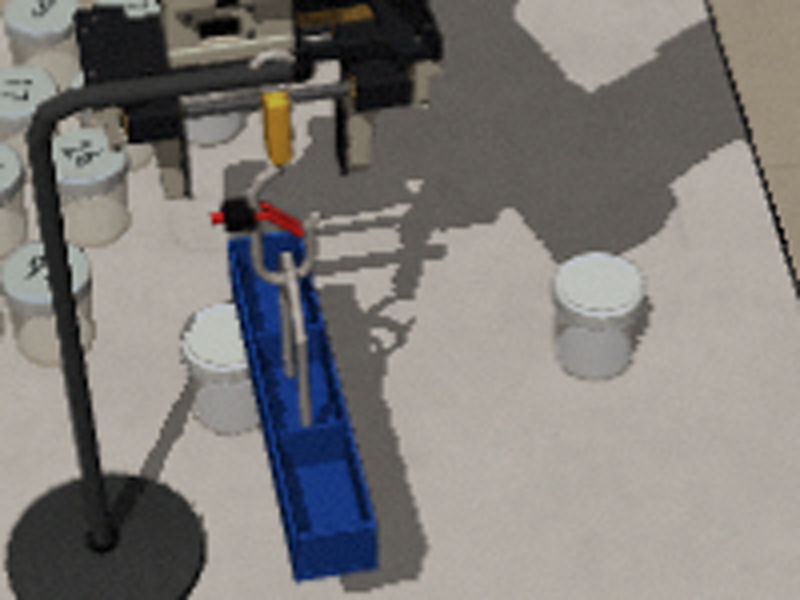

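The tray hangs still, with the bail in the hook's bottom at (288,260) and the bolt shut above it. The gripper is clear, and the cups are where they stood. I'm handing in.

```bash
python3 -c "
from plant import r
print(r.close_job())"
```

```text
the job is handed in; nothing more can be done
None
```

The blue pen tray hangs still from the hook with the bolt shut above its bail, tugged at about 6.5 N for 2.5 s before I let go; the cups were not touched, and the job is handed in at about 29 s (no verdict was returned).

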